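Present the notched swatch plate label up over the painting

TASK

One of the three glass plates standing in the wooden stands has a small notch in an upper corner: the notch marks its frosted label end. Take that plate out of its stand without putting fingers on the frosted end, turn it so that it lies flat in the air with its frosted label face up, and finish while still holding it like that, steady, over the middle of the painted sheet and at least 10 cm above it. Leave the two other plates standing as they are.

Things in the scene. Friction and masses are not known exactly. Their poses are not given: they have to be found in the camera images.
- plate_mid (a point): Centre of the wanted glass plate, 44 wide, 8 thick, 140 mm long, about 115 g. It starts upright on its clear end in its stand, turned any way about the vertical, centre 80 mm above the table. z: along its length to the frosted end (up at start); x: out of the frosted label face; y: across the width. Grip it across its long edges (along y) on the clear part above the stand, z -40 to +38 mm.
- label_end: Frosted end of the wanted plate, its last 32 mm, rigidly part of it; the fingers must not touch it. White frosting on the +x face only. A 14 x 14 mm notch is cut from its corner at +z, +y: facing the label with the frosted end up, the notch is upper right. Origin on the mid-plane where the frosting begins, 38 mm from plate_mid along z; same axes.
- plate: The wanted plate as a whole; origin at the centre of its lower short end (70 mm below plate_mid), same axes as plate_mid.
- stand: Fixed wooden block that holds the wanted plate, 52 x 80 x 40 mm (x, y, z), origin at the centre of its underside on the table. Its slot, open at the top, is 10 mm (x) by 47 mm (y) and 30 mm deep; the plate's lower 30 mm is in it and comes out straight up. Two alike stands hold the other plates.
- blank_b_mid (a point): Centre of another plate of the same size, 44 x 8 x 140 mm, all clear glass with four square corners, standing in a stand of its own in the same way (centre 80 mm above the table). z along its length, up; x across its thickness.
- blank_c_mid (a point): Centre of the third plate, like blank_b.
- sheet_mid (a point): Middle of the upper face of the painted sheet, a fixed brown board 190 x 150 x 4 mm lying on the table with a green and yellow leaf painted on it.
There are look-alikes about, which are no part of the job. What is shaped like the plate but red is not meant.

How it is judged:
At the end, for the whole second after the job is handed in: The notched plate is held in the fingers, still (under 5 cm/s), label face up within 0.45 rad (26 degrees) of level, its centre within 60 mm of the middle of the painted sheet seen from above and more than 100 mm above the table; both other plates stand within 20 mm of where they were (angle between plate_mid's own x axis and vertical below 0.45 rad and horizontal distance between plate_mid and sheet_mid below 0.06 m and height (world z) of plate_mid above 0.1 m and linear speed of plate below 0.05 m/s and contact force between the fingers and plate above 1 N and distance of each of blank_b_mid, blank_c_mid from where it was at the start of the episode below 0.02 m); the arm keeps its last pose, push and grip.
It fails at once if the fingers touch the frosted end (contact force between the fingers and label_end above 0.5 N).
It fails at once if another plate is pulled out or knocked over (distance of any of blank_b_mid, blank_c_mid from where it was at the start of the episode above 0.03 m).
It also fails if it takes over 38 s, if anything falls off the work surface, if the arm or the gripper's body presses on something with over 40 N, if the wrist force passes 120 N, or if a joint passes its speed limit or range.

ROBOT

A 7-joint arm with a two-finger parallel gripper is mounted at the origin on the work surface. World frame = base frame: x ahead of the robot, y to its left, z up, the work surface at z = 0. Lengths are in m, angles in rad, forces in N, time in s.
With the tool pointing down it reaches from about 0.35 to 0.9 m from the base axis. Payload 19.9 kg.
Tool frame: the origin (TCP) lies on the centre line of the jaws, within the pads' length; the fingertips stand bot.tip_reach ahead of it and the grasp point (between the pads) is the TCP (bot.tip_reach is the distance from the TCP to the fingertips, in m); x points along the fingers, y is the direction in which the jaws open and shut, and the axes are right-handed (so a half turn about x gives the same grasp; the last joint's range is limited). The gripper opens to 94 mm and grips with 3 to 60 N. Pads are 16 mm wide; open, the fingers measure 119 mm over their backs; the gripper's body (75 mm by 177 mm) begins 78 mm behind the grasp point.
Start: joints at [1.296, 0.417, -0.01, 1.614, 0.005, 1.111, -0.053], TCP at [0.144, -0.608, 0.224] pointing down, gripper open.
Joint ranges: [-2.81, 2.81], [-0.39, 2.02], [-1.27, 1.25], [0.06, 2.57], [-1.19, 4.33], [0.19, 2], [-2.82, 2.82]. Speed limits (rad/s): [1.89, 1.89, 2.39, 2.39, 3.01, 3.01, 3.01].

INTERFACE

Orientations are given as a unit quaternion [w, x, y, z].
In Python, from cell import get_obs, vision, ticket, bot gives the robot as it stands. The module is installed in compiled form; this text tells all that it offers.
- The arm moves only by the shell command python3 -m handwheel 'ROWS' [FORCE]. ROWS is JSON, a list of rows, each a list of 7 numbers: the turn, a rotation vector about the tool's x, y, z in degrees, then the shift along the tool's x, y, z in m, then the opening, from -1 (shut) to 1 (fully open). A call has 1 to 12 rows; each row is the pose to reach, as a shift and turn from the pose commanded when the call began, along the tool's axes at that moment; what a row does not reach only later rows make up. A row lasts 1/8 s, in which the tool goes at most 62.5 mm and 10.7 degrees, less where a joint would pass 70% of its speed; a pose out of reach is approached as far as the arm can. A call with a gripper value outside its range is refused whole. The fingers move at their own pace and stop on an object; FORCE is the grip in N (left out, the last holds). Time passes only in rows, so rows that repeat a pose let the fingers close. It gives the time, the measured TCP pose, the force and the opening at its end, in the units of the state.
- get_obs(): the state, without advancing time (a new reading comes with each control period).
- vision.get_image(name): name is "scene" or "top"; returns the picture (384x512x3 uint8, red, green, blue); there is no depth.
- vision.camera_model(name): a dict with "intrinsics" (3x3 intrinsics, pixels), "k1" (the pictures are not rectified: a ray, as slopes to the right and down, at radius r is drawn at 1 + k1 r^2 times it, then the intrinsics apply), "camera_from_world" (4x4, takes a point from world to camera coordinates). Camera axes: x right, y down, z forward; pixel columns grow to the right and rows downward; lengths in m; the calibration is good to about 2 mm. A picture is of the moment at which its call begins. camera_model takes no time and is no camera call.
- ticket.job_done(): hands the job in, once; it reports no verdict.
The state is a dict: "t": time; "qpos": joint angles; "joint_velocities": joint speeds; "joint_torque": joint torques, N m; "position": TCP position; "tool_rot": TCP orientation; "contact_force": force on the tool from outside, world axes, zero at the start; "moment": the same for the moment, N m; "gripper_width": finger opening in m.
Only numpy, scipy, OpenCV 4.12 (cv2) and the standard library are available. Lean on these libraries where they do the work, as an engineer would, in place of code of your own. Each camera call takes 0.05 s, during which the arm holds its last target.

## Working session

There is one attempt and no reset: what is moved stays moved. The work goes in short steps, Python scripts to look and compute and a shell command to move; the robot and the scene stay as the last step left them, time stands still between calls to the robot, and variables do not carry over. Pictures are saved under pics/ and viewed, and the job is handed in when it is done.

```bash
mkdir -p pics; python3 - <<'E'
from cell import get_obs, vision, ticket, bot
import cv2
o=get_obs();print(o['t'],o['position'],o['tool_rot'],o['gripper_width'],bot.tip_reach)
for n in('scene','top'):
    im=vision.get_image(n);cv2.imwrite(f'pics/{n}0.png',im[:,:,::-1]);m=vision.camera_model(n);print(m)
E
```

```text
0.0 [ 0.14411285 -0.60779053  0.22383655] [-0.08170659 -0.70224815 -0.08254672  0.7023942 ] 0.09389699338561548 0.019
{'intrinsics': array([[358.67166236,   0.        , 252.36215985],
       [  0.        , 358.67166236, 191.06392685],
       [  0.        ,   0.        ,   1.        ]]), 'k1': -0.10003411414771862, 'camera_from_world': array([[-0.55659144,  0.83077526,  0.00429452,  0.25200193],
       [ 0.62589026,  0.42271345, -0.6554195 , -0.29394049],
       [-0.54632165, -0.36211299, -0.75525283,  1.44704216],
       [ 0.        ,  0.        ,  0.        ,  1.        ]])}
{'intrinsics': array([[353.45534446,   0.        , 254.70170614],
       [  0.        , 353.45534446, 187.28279452],
       [  0.        ,   0.        ,   1.        ]]), 'k1': -0.01739699259533654, 'camera_from_world': array([[ 0.01075228, -0.9997991 , -0.01691597,  0.03044387],
       [-0.99307733, -0.00869805, -0.11713994,  0.57751428],
       [ 0.11696927,  0.01805839, -0.99297134,  0.91670442],
       [ 0.        ,  0.        ,  0.        ,  1.        ]])}
```

View pics/scene0.png

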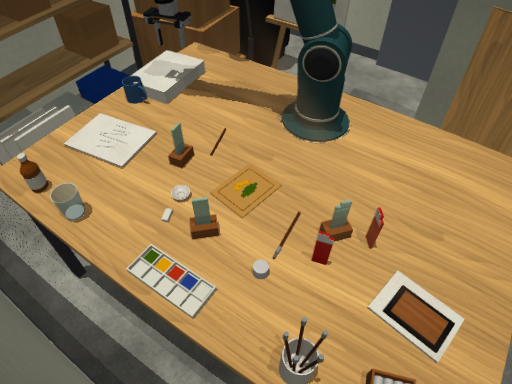

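View pics/top0.png

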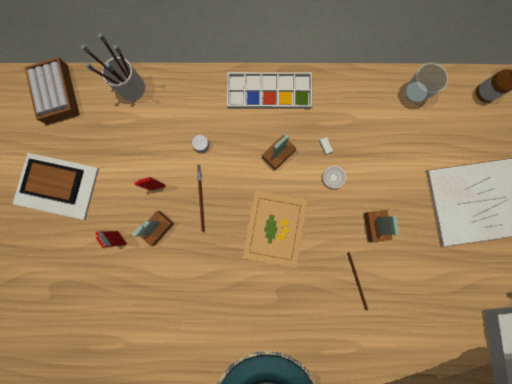

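```bash
python3 - <<'E'
import cv2,numpy as np
s=cv2.imread('pics/scene0.png');t=cv2.imread('pics/top0.png')
def c(im,u,v,h=32):return cv2.resize(im[v-h:v+h,u-h:u+h],(260,260),interpolation=cv2.INTER_CUBIC)
a=np.hstack([c(s,180,145),c(s,203,215),c(s,340,218)]);b=np.hstack([c(t,381,226),c(t,280,150),c(t,150,228)])
cv2.imwrite('pics/crop0.png',np.vstack([a,b]))
E
```

```text
(no output)
```

View pics/crop0.png

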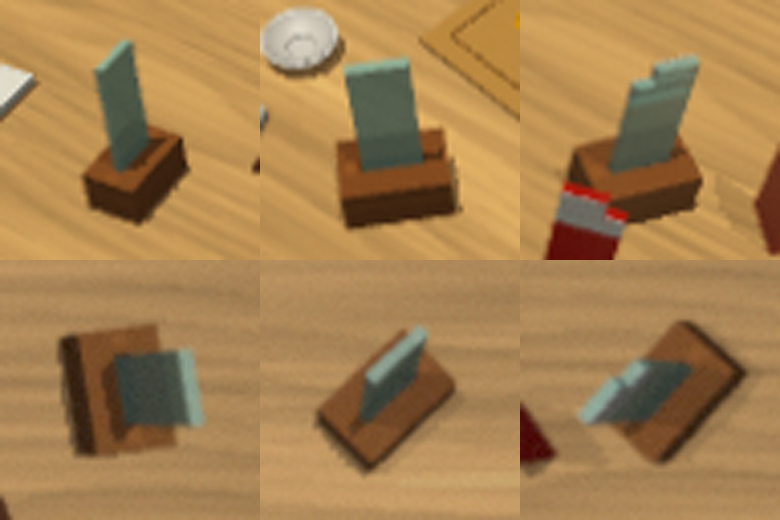

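```bash
cat > h.py <<'E'
import cv2,numpy as np
from cell import vision
def ray(n,uv):
    m=vision.camera_model(n);K=m['intrinsics'];T=m['camera_from_world'];R=T[:3,:3]
    p=cv2.undistortPoints(np.array([[uv]],float),K,np.array([m['k1'],0,0,0,0.]))[0,0]
    return -R.T@T[:3,3],R.T@np.r_[p,1]
def onz(n,uv,z):
    c,d=ray(n,uv);return c+d*(z-c[2])/d[2]
def tri(a,b):
    (c1,d1),(c2,d2)=ray('scene',a),ray('top',b)
    s=np.linalg.lstsq(np.c_[d1,-d2],c2-c1,rcond=None)[0];p,q=c1+s[0]*d1,c2+s[1]*d2
    return (p+q)/2,np.linalg.norm(p-q)
def proj(n,P):
    m=vision.camera_model(n);c=m['camera_from_world'];r=cv2.Rodrigues(c[:3,:3])[0]
    return cv2.projectPoints(np.array(P,float).reshape(-1,1,3),r,c[:3,3],m['intrinsics'],np.array([m['k1'],0,0,0,0.]))[0][:,0]
E
python3 - <<'E'
import cv2,numpy as np
from h import *
np.set_printoptions(precision=4,suppress=True)
s=cv2.imread('pics/scene0.png');t=cv2.imread('pics/top0.png')
for n,im,u,v in(('scene',s,340,218),('top',t,150,228)):
    for h,name in((24,'big'),):
        cv2.imwrite(f'pics/{n}_big.png',cv2.resize(im[v-h:v+h,u-h:u+h],(576,576),interpolation=cv2.INTER_NEAREST))
    hsv=cv2.cvtColor(im,cv2.COLOR_BGR2HSV)
    roi=np.zeros(im.shape[:2],np.uint8);roi[v-24:v+24,u-24:u+24]=255
    g=cv2.inRange(hsv,(60,20,40),(110,255,255))&roi
    w=cv2.inRange(hsv,(0,90,30),(14,230,150))&roi
    for nm,mk in(('glass',g),('wood',w)):
        cs=cv2.findContours(mk,0,2)[0];c=max(cs,key=cv2.contourArea)
        print(n,nm,cv2.contourArea(c),cv2.minAreaRect(c),cv2.approxPolyDP(c,1.5,True)[:,0].tolist())
for n,uv in(('top',(275,229)),('scene',(246,190))): print(onz(n,uv,.004))
hsv=cv2.cvtColor(t,cv2.COLOR_BGR2HSV); 
print(hsv[200,260],hsv[180,260],t[200,260],t[180,260])
E
```

```text
scene glass 4.0 ((338.5, 206.5), (1.0, 5.0), 90.0) [[336, 207], [341, 206]]
scene wood 331.0 ((335.5, 230.0), (20.0, 33.0), 90.0) [[319, 230], [329, 232], [330, 235], [328, 236], [333, 237], [335, 240], [350, 236], [352, 229], [347, 220], [344, 226], [330, 229], [328, 227], [330, 220], [323, 222]]
top glass 36.5 ((141.29412841796875, 227.17648315429688), (3.4708871841430664, 19.957603454589844), 49.39870071411133) [[150, 222], [148, 221], [140, 226], [134, 234]]
top wood 366.5 ((155.1475372314453, 228.12294006347656), (20.870014190673828, 33.03351593017578), 39.80556869506836) [[159, 211], [156, 211], [150, 220], [159, 220], [161, 223], [150, 235], [142, 236], [150, 245], [156, 242], [162, 233], [163, 235], [164, 230], [166, 231], [168, 229], [167, 226], [170, 226], [172, 222]]
[ 0.4663 -0.0202  0.004 ]
[ 0.4752 -0.0104  0.004 ]
[ 17 133 190] [ 17 127 177] [ 91 148 190] [ 89 140 177]
```

View pics/scene_big.png

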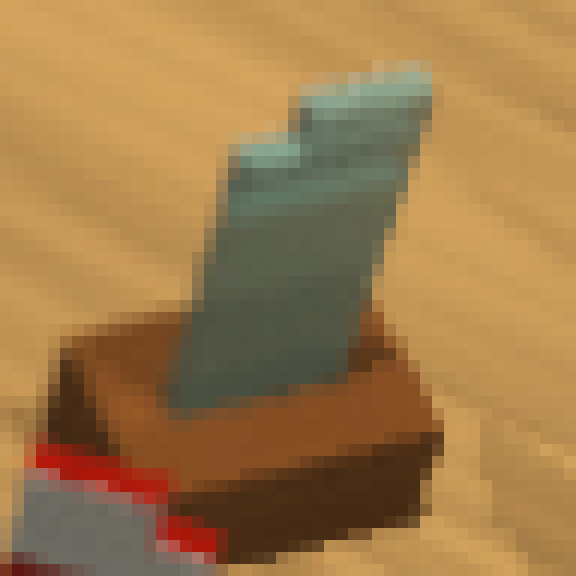

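View pics/top_big.png

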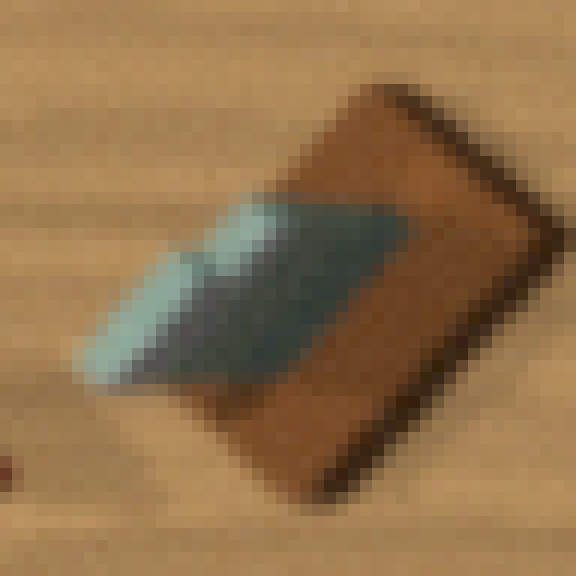

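```bash
python3 - <<'E'
from h import *
np.set_printoptions(precision=4,suppress=True)
def p(b,o=(126,204)): return (o[0]+b[0]/12-.5,o[1]+b[1]/12-.5)
T,R,B=[onz('top',p(b),.04) for b in((372,88),(532,228),(300,492))]
print('stand',T,R,B,'c',(T+B)/2,np.linalg.norm(T-R),np.linalg.norm(R-B),'ang',np.degrees(np.arctan2(*(R-B)[1::-1])))
# plate top edges: label-side/back side ends at z .15
a=onz('top',p((95,375)),.15);b=onz('top',p((190,262)),.15);print('top edge',a,b,np.linalg.norm(a-b))
o=(316,194)
q=lambda x:p(x,o)
# scene top corners: back edge of unnotched part
a2=onz('scene',q((435,70)),.15);b2=onz('scene',q((300,95)),.15);c2=onz('scene',q((235,150)),.136);print(a2,b2,c2,np.linalg.norm(a2-b2),np.linalg.norm(a2-c2))
C=(T+B)/2
y=(R-B)/np.linalg.norm(R-B);x=np.cross(y,[0,0,1])
for n in('scene','top'):
  pts=[C*[1,1,0]+.022*sy*y+.004*sx*x+[0,0,.15] for sy in(-1,1) for sx in(-1,1)]
  oo=o if n=='scene' else (126,204)
  print(n,((proj(n,pts)+.5-oo)*12).astype(int).tolist())
# sheet corners top
t=cv2.imread('pics/top0.png');cv2.imwrite('pics/sheet.png',cv2.resize(t[180:280,230:330],(600,600)))
E
```

```text
stand [0.5109 0.2974 0.04  ] [0.4803 0.2604 0.04  ] [0.4219 0.3096 0.04  ] c [0.4664 0.3035 0.04  ] 0.048006382965036704 0.07639253578441457 ang -40.10032747148939
top edge [0.4491 0.3169 0.15  ] [0.4713 0.2992 0.15  ] 0.0283439755288447
[0.4455 0.3218 0.15  ] [0.4698 0.299  0.15  ] [0.481  0.2908 0.136 ] 0.03325424993814185 0.04914772242334371
scene [[419, 86], [403, 60], [243, 128], [228, 101]]
top [[76, 358], [105, 385], [227, 187], [257, 214]]
```

View pics/sheet.png

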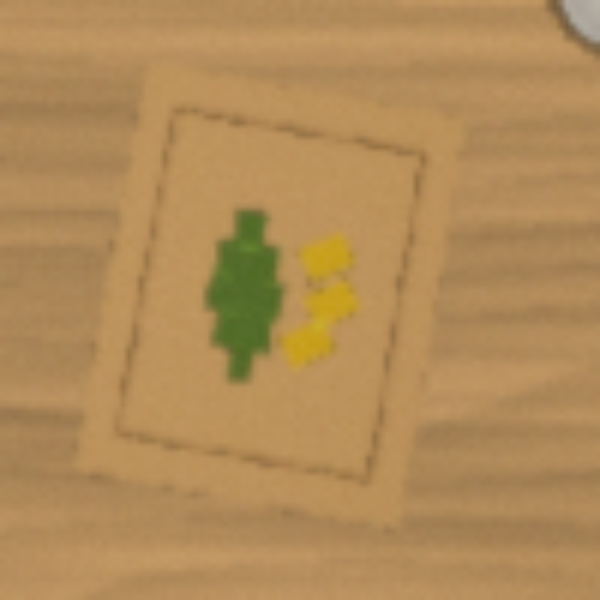

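```bash
cat >> h.py <<'E'
from scipy.spatial.transform import Rotation as Ro
from cell import get_obs
C=np.array([.465,.303,0]);YP=np.array([np.cos(np.radians(-40)),np.sin(np.radians(-40)),0]);XP=np.cross(YP,[0,0,1])
def cur():
    o=get_obs();q=o['tool_rot'];return o,np.array(o['position']),Ro.from_quat([q[1],q[2],q[3],q[0]])
def grasp_R(th,s=1):
    x=-np.sin(th)*XP-np.cos(th)*np.array([0,0,1]);y=s*YP
    return Ro.from_matrix(np.c_[x,y,np.cross(x,y)])
def go(p,R):
    o,p0,R0=cur();print('t',round(o['t'],2),'turn',np.round((R0.inv()*R).as_rotvec(degrees=True),1),'shift',np.round(R0.inv().apply(np.array(p)-p0),4),'F',np.round(o['contact_force'],1),'w',round(o['gripper_width'],4))
E
python3 - <<'E'
from h import *
np.set_printoptions(precision=3,suppress=True)
o,p,R=cur();print(R.as_matrix())
print('via1');go([.42,-.35,.36],Ro.from_euler('z',35,degrees=True)*R)
for s in(1,-1): print(s);print((grasp_R(0,s)*R.inv()).as_euler('zyx',degrees=True))
print('red base',onz('scene',(320,262),0),onz('top',(125,240),0))
E
```

```text
[[-0.     0.231 -0.973]
 [ 0.001 -0.973 -0.231]
 [-1.    -0.001  0.   ]]
via1
t 0.1 turn [-35.  -0.   0.] shift [-0.136 -0.187 -0.328] F [-0.7 -0.1 -0.9] w 0.0938
1
[36.662 -0.051 -0.035]
-1
[-143.338    0.051    0.035]
red base [0.579 0.317 0.   ] [0.431 0.394 0.   ]
```

```bash
python3 -m handwheel '[[-9,0,0,-0.034,-0.04,-0.04,1],[-18,0,0,-0.07,-0.07,-0.08,1],[-27,0,0,-0.1,-0.1,-0.13,1],[-35,0,0,-0.136,-0.125,-0.19,1],[-35,0,0,-0.136,-0.15,-0.25,1],[-35,0,0,-0.136,-0.187,-0.3,1],[-35,0,0,-0.136,-0.187,-0.328,1],[-35,0,0,-0.136,-0.187,-0.328,1]]' 40
python3 - <<'E'
from h import *
np.set_printoptions(precision=3,suppress=True)
o,p,R=cur();print(p,np.array(o['qpos']))
go([.47,.0,.36],grasp_R(0))
go([.423,.253,.22],grasp_R(np.radians(30)))
E
```

```text
t: 1.1
position: [0.4226, -0.3481, 0.3601]
tool_rot: [0.291, 0.645, 0.291, -0.644]
contact_force: [-0.8, -1.1, -0.2]
gripper_width: 0.094
[ 0.423 -0.348  0.36 ] [ 0.916  0.195 -0.331  1.614  0.063  1.344 -0.146]
t 1.1 turn [-1.4 -0.1  0. ] shift [ 0.001 -0.195 -0.293] F [-0.8 -1.1 -0.2] w 0.094
t 1.1 turn [-1.4 29.9 -0.3] shift [ 0.141 -0.397 -0.451] F [-0.8 -1.1 -0.2] w 0.094
```

```bash
python3 -m handwheel '[[-1,0,0,0,-0.032,-0.05,1],[-1,0,0,0,-0.064,-0.1,1],[-1,0,0,0,-0.1,-0.15,1],[-1,0,0,0,-0.13,-0.2,1],[-1,0,0,0,-0.165,-0.25,1],[-1,0,0,0,-0.195,-0.293,1],[-1,0,0,0,-0.24,-0.32,1],[-1,0,0,0,-0.285,-0.345,1],[-1,0,0,0,-0.33,-0.37,1],[-1,0,0,0,-0.33,-0.37,1]]'
python3 - <<'E'
from h import *
np.set_printoptions(precision=3,suppress=True)
o,p,R=cur();print(p,np.array(o['qpos']))
go([.423,.253,.22],grasp_R(np.radians(30)))
E
```

```text
t: 2.35
position: [0.4184, 0.1475, 0.3606]
tool_rot: [0.297, 0.642, 0.296, -0.642]
contact_force: [-0.2, -0.9, 0.6]
gripper_width: 0.0939
[0.418 0.147 0.361] [ 0.39  -0.006 -0.785  1.824 -0.004  1.322 -1.1  ]
t 2.35 turn [-0.4 30.  -0.1] shift [ 0.141 -0.065 -0.083] F [-0.2 -0.9  0.6] w 0.0939
```

```bash
python3 -m handwheel '[[0,8,0,0.02,-0.02,-0.02,1],[0,16,0,0.05,-0.035,-0.04,1],[0,24,0,0.08,-0.05,-0.06,1],[0,30,0,0.11,-0.065,-0.083,1],[0,30,0,0.141,-0.065,-0.083,1],[0,30,0,0.141,-0.065,-0.083,1],[0,30,0,0.141,-0.065,-0.083,1]]'
python3 - <<'E'
from h import *
np.set_printoptions(precision=3,suppress=True)
o,p,R=cur();print(p,np.array(o['qpos']))
go([.423,.253,.22],grasp_R(np.radians(30)))
for n in('scene','top'): cv2.imwrite(f'pics/{n}1.png',cv2.resize(vision.get_image(n)[100:292,60:316] if n=='top' else vision.get_image(n)[100:292,220:476],(768,576))[:,:,::-1])
E
```

```text
t: 3.22
position: [0.4253, 0.2501, 0.2205]
tool_rot: [0.208, 0.787, 0.361, -0.454]
contact_force: [0.2, 0.2, 0.4]
gripper_width: 0.0938
[0.425 0.25  0.221] [ 0.322 -0.016 -0.777  2.269 -0.503  0.443 -0.759]
t 3.23 turn [-0.6 -0.  -0.4] shift [ 0.001 -0.004 -0.   ] F [0.2 0.2 0.4] w 0.0938
```

View pics/scene1.png

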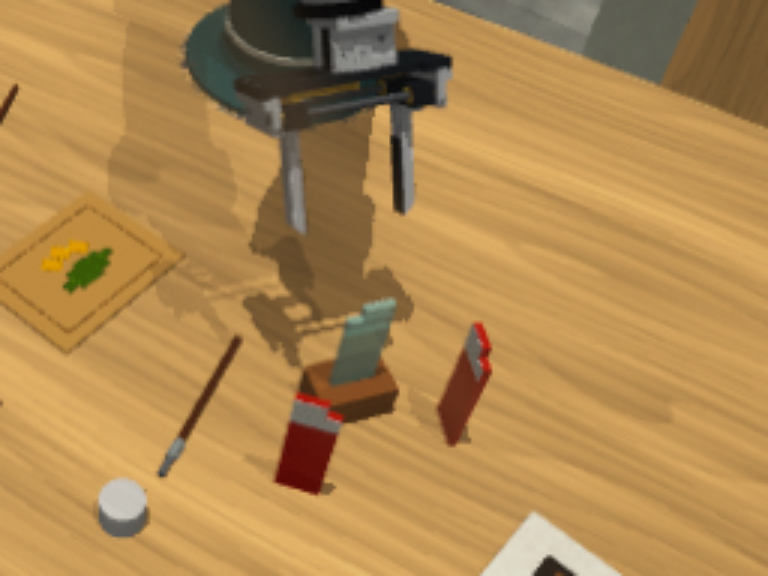

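View pics/top1.png

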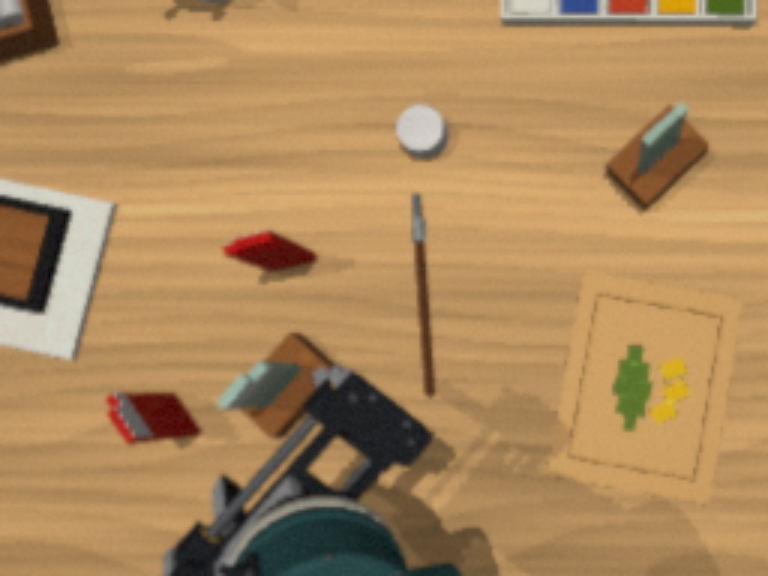

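```bash
python3 - <<'E'
from h import *
o,p,R=cur()
Rg=grasp_R(np.radians(30));go([.433,.265,.159],Rg);go([.465,.303,.072],Rg)
E
```

```text
t 3.33 turn [-0.6 -0.1 -0.4] shift [ 0.0615 -0.0038  0.017 ] F [0.1 0.1 0.1] w 0.094
t 3.33 turn [-0.6 -0.1 -0.4] shift [ 0.1617 -0.0044  0.0176] F [0.1 0.1 0.1] w 0.094
```

```bash
python3 -m handwheel '[[0,0,0,0.03,-0.004,0.01,1],[0,0,0,0.06,-0.004,0.017,1],[0,0,0,0.08,-0.004,0.017,1],[0,0,0,0.1,-0.004,0.017,1],[0,0,0,0.1,-0.004,0.017,1]]'
python3 - <<'E'
from h import *
np.set_printoptions(precision=3,suppress=True)
o,p,R=cur();print(p,np.array(o['qpos']))
go([.465,.303,.072],grasp_R(np.radians(30)))
for n in('scene','top'): cv2.imwrite(f'pics/{n}2.png',cv2.resize(vision.get_image(n)[160:288,60:230] if n=='top' else vision.get_image(n)[150:278,260:430],(765,576))[:,:,::-1])
E
```

```text
t: 3.95
position: [0.4403, 0.2774, 0.1279]
tool_rot: [0.207, 0.784, 0.364, -0.459]
contact_force: [0.1, 0.4, -0.2]
gripper_width: 0.0942
[0.44  0.277 0.128] [-0.253  0.208 -0.284  2.307 -0.678  0.19  -0.587]
t 3.95 turn [-0.8  0.4  0.2] shift [ 0.066  0.003 -0.003] F [ 0.1  0.4 -0.2] w 0.0942
```

View pics/scene2.png

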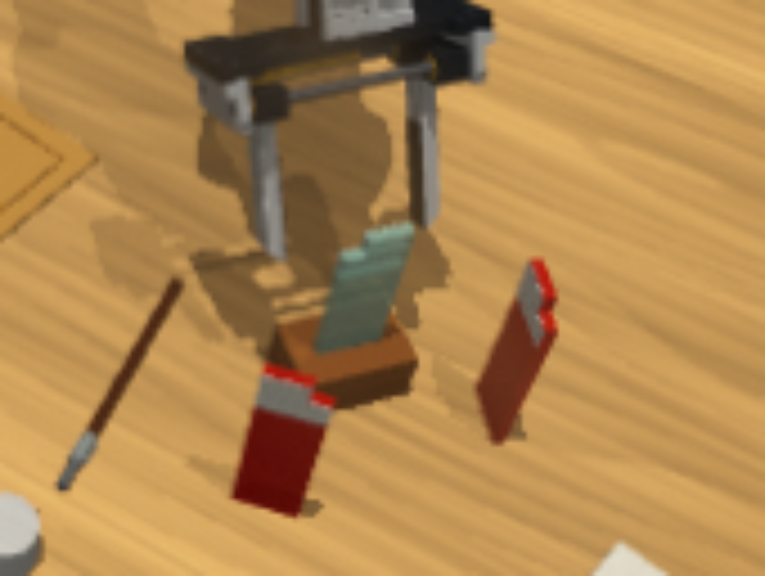

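View pics/top2.png

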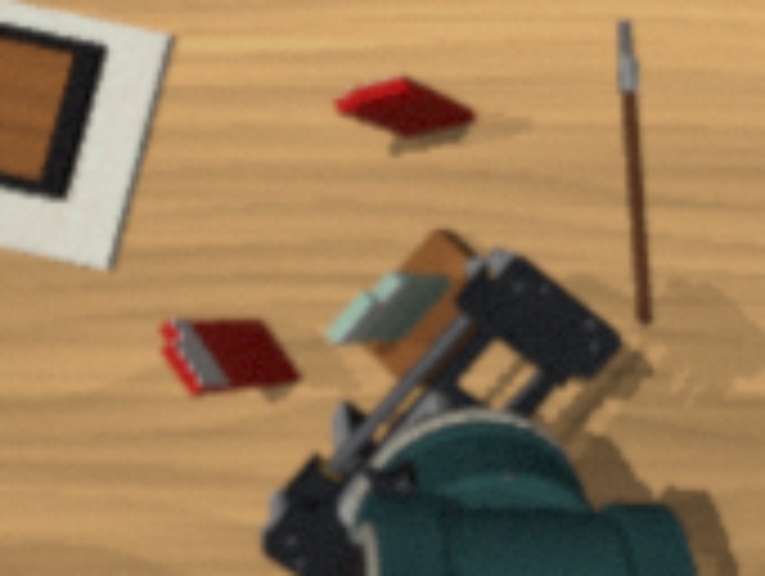

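```bash
python3 -m handwheel '[[0,-1,0,0.015,0.002,-0.001,1],[-1,-1,0,0.03,0.003,-0.002,1],[-1,-1,0,0.03,0.003,-0.002,1]]'
python3 - <<'E'
from h import *
np.set_printoptions(precision=3,suppress=True)
o,p,R=cur();print(p,np.array(o['qpos']))
go([.465,.303,.077],grasp_R(np.radians(30)))
go([.465,.303,.077],grasp_R(np.radians(26)))
E
```

```text
t: 4.42
position: [0.452, 0.2889, 0.1023]
tool_rot: [0.217, 0.777, 0.367, -0.463]
contact_force: [-0.9, -0.6, -0.0]
gripper_width: 0.0939
[0.452 0.289 0.102] [-0.487  0.278 -0.046  2.282 -0.952  0.19  -0.313]
t 4.42 turn [0.3 1.5 0.3] shift [ 0.031  0.001 -0.005] F [-0.9 -0.6 -0. ] w 0.0939
t 4.42 turn [ 0.3 -2.5  0.3] shift [ 0.031  0.001 -0.005] F [-0.9 -0.6 -0. ] w 0.0939
```

```bash
python3 -m handwheel '[[0,-1,0,0.012,0.001,-0.002,1],[0,-2,0,0.024,0.001,-0.004,1],[0,-2,0,0.031,0.001,-0.005,1],[0,-2,0,0.031,0.001,-0.005,1]]'
python3 - <<'E'
from h import *
np.set_printoptions(precision=3,suppress=True)
o,p,R=cur();print(p,np.array(o['qpos']))
go([.465,.303,.077],grasp_R(np.radians(26)))
for n in('scene','top'): cv2.imwrite(f'pics/{n}3.png',cv2.resize(vision.get_image(n)[180:270,90:210] if n=='top' else vision.get_image(n)[165:255,280:400],(768,576),interpolation=2)[:,:,::-1])
E
```

```text
t: 4.92
position: [0.4652, 0.3026, 0.0766]
tool_rot: [0.223, 0.769, 0.362, -0.477]
contact_force: [-0.3, 0.0, 0.7]
gripper_width: 0.094
[0.465 0.303 0.077] [-0.585  0.36   0.04   2.232 -0.976  0.194 -0.311]
t 4.92 turn [ 0.3 -0.5  0.2] shift [-0. -0. -0.] F [-0.3  0.   0.7] w 0.094
```

View pics/scene3.png

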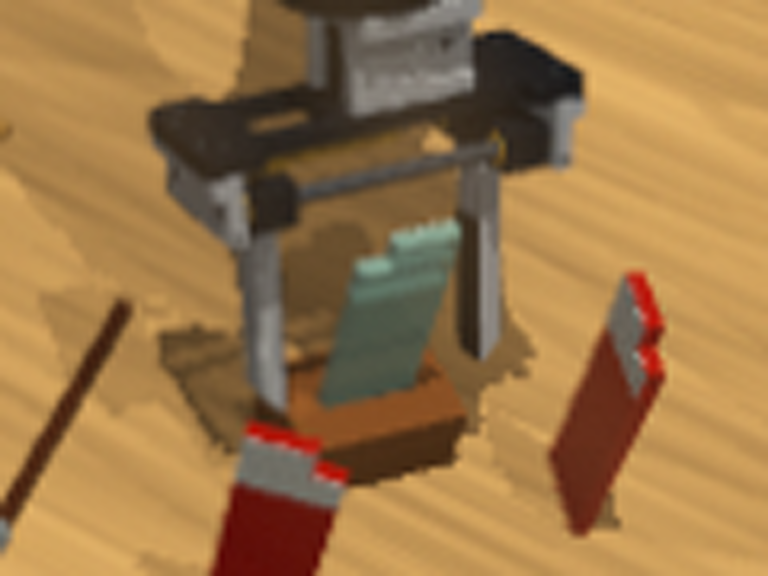

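View pics/top3.png

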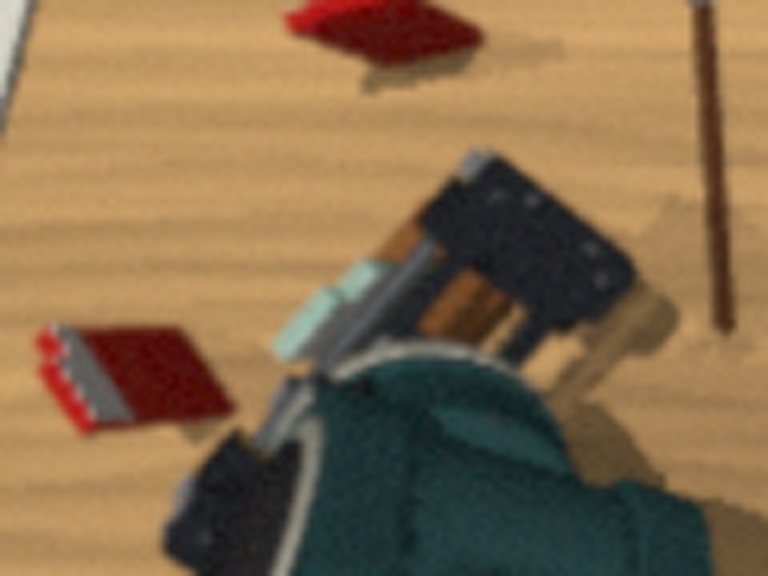

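```bash
python3 -m handwheel '[[0,0,0,0,0,0,0.3],[0,0,0,0,0,0,0.1],[0,0,0,0,0,0,0],[0,0,0,0,0,0,-0.15],[0,0,0,0,0,0,-0.3],[0,0,0,0,0,0,-0.3]]' 10
python3 - <<'E'
from h import *
np.set_printoptions(precision=3,suppress=True)
go([.465,.303,.077],grasp_R(np.radians(26)))
E
```

```text
t: 5.78
position: [0.4651, 0.3025, 0.0773]
tool_rot: [0.223, 0.769, 0.362, -0.476]
contact_force: [-0.6, 0.2, 0.9]
gripper_width: 0.0441
t 5.78 turn [ 0.3 -0.5  0.2] shift [ 0. -0. -0.] F [-0.6  0.2  0.9] w 0.0441
```

```bash
python3 -m handwheel '[[0,0,0,0,0,0,-0.5],[0,0,0,0,0,0,-0.5]]' 40
python3 - <<'E'
from h import *
np.set_printoptions(precision=4,suppress=True)
o,p,R=cur();print(o['gripper_width'],o['contact_force'],R.inv().apply([0,0,.01]))
E
```

```text
t: 6.02
position: [0.465, 0.3025, 0.0773]
tool_rot: [0.223, 0.769, 0.362, -0.476]
contact_force: [-0.8, 1.2, 0.4]
gripper_width: 0.0439
0.043851571777835295 [-0.8378  1.1927  0.3927] [-0.0089 -0.     -0.0045]
```

```bash
python3 -m handwheel '[[0,0,0,-0.0089,0,-0.0045,-0.5],[0,0,0,-0.0178,0,-0.009,-0.5],[0,0,0,-0.0267,0,-0.0135,-0.5],[0,0,0,-0.0356,0,-0.018,-0.5],[0,0,0,-0.0445,0,-0.0225,-0.5],[0,0,0,-0.0445,0,-0.0225,-0.5]]'
python3 - <<'E'
from h import *
np.set_printoptions(precision=4,suppress=True)
o,p,R=cur();print(o['qpos'],R.inv().apply([0,0,.1]));go([.465,.3025,.127],grasp_R(np.radians(26)))
for n in('scene',): cv2.imwrite(f'pics/{n}4.png',cv2.resize(vision.get_image(n)[130:250,260:420],(768,576),interpolation=2)[:,:,::-1])
E
```

```text
t: 6.78
position: [0.4656, 0.3028, 0.1276]
tool_rot: [0.223, 0.77, 0.362, -0.476]
contact_force: [-0.4, -0.0, -1.4]
gripper_width: 0.0437
[-0.7834  0.2609  0.2628  2.2139 -0.7632  0.3142 -0.5465] [-0.0894 -0.0001 -0.0448]
t 6.78 turn [ 0.3 -0.6  0.2] shift [ 0.0003 -0.0003  0.0008] F [-0.4 -0.  -1.4] w 0.0437
```

View pics/scene4.png

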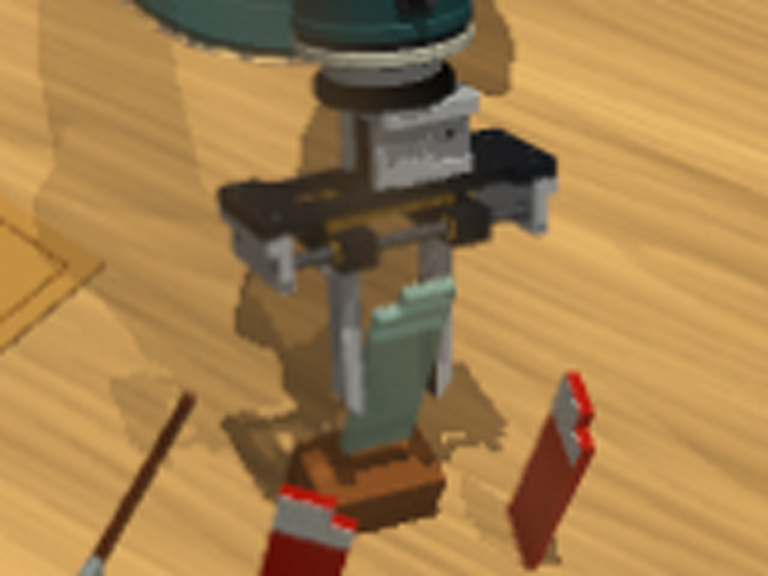

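```bash
python3 -m handwheel '[[0,0,0,-0.02,0,-0.01,-0.5],[0,0,0,-0.045,0,-0.022,-0.5],[0,0,0,-0.07,0,-0.035,-0.5],[0,0,0,-0.1,0,-0.05,-0.5],[0,0,0,-0.125,0,-0.062,-0.5],[0,0,0,-0.15,0,-0.075,-0.5],[0,0,0,-0.17,0,-0.085,-0.5],[0,0,0,-0.18,0,-0.09,-0.5]]'
cat >>h.py <<'E'
def final_R(psi,R):  # R: tool at grasp-lift with plate upright
    rr=Ro.from_matrix(np.c_[[0,0,1.],YP,np.cross([0,0,1.],YP)]@np.c_[XP,YP,[0,0,1.]].T)
    return Ro.from_euler('z',psi,degrees=True)*rr*R
E
python3 - <<'E'
from h import *
np.set_printoptions(precision=3,suppress=True)
o,p,R=cur();print(p,o['qpos'],o['gripper_width'],R.as_quat())
for psi in(0,20,40,60,-20):
    F=final_R(psi,grasp_R(np.radians(26.5)));print(psi,F.as_matrix()[:,0]);go([.466,-.02,.36],F)
E
```

```text
t: 7.82
position: [0.4657, 0.3027, 0.3289]
tool_rot: [0.223, 0.77, 0.362, -0.476]
contact_force: [-0.4, 0.0, -1.6]
gripper_width: 0.0436
[0.466 0.303 0.329] [-1.021 -0.042  0.462  2.001 -0.186  0.745 -1.138] 0.04355303603629558 [ 0.77   0.362 -0.476  0.223]
0 [-0.575 -0.686 -0.446]
t 7.83 turn [  0.4 -90.1  -0.1] shift [-0.139  0.206  0.208] F [-0.4  0.  -1.6] w 0.0436
20 [-0.306 -0.841 -0.446]
t 7.83 turn [-20.6 -89.1   7. ] shift [-0.139  0.206  0.208] F [-0.4  0.  -1.6] w 0.0436
40 [-0.    -0.895 -0.446]
t 7.83 turn [-41.6 -86.2  14. ] shift [-0.139  0.206  0.208] F [-0.4  0.  -1.6] w 0.0436
60 [ 0.306 -0.841 -0.446]
t 7.83 turn [-62.3 -81.1  20.9] shift [-0.139  0.206  0.208] F [-0.4  0.  -1.6] w 0.0436
-20 [-0.775 -0.447 -0.446]
t 7.83 turn [ 21.5 -89.   -7.1] shift [-0.139  0.206  0.208] F [-0.4  0.  -1.6] w 0.0436
```

```bash
python3 -m handwheel '[[-2,-4,1,-0.01,0.01,0.01,-0.5],[-4,-9,1,-0.02,0.02,0.02,-0.5],[-6,-14,2,-0.03,0.03,0.03,-0.5],[-9,-19,3,-0.04,0.045,0.045,-0.5],[-11,-24,4,-0.05,0.06,0.06,-0.5],[-14,-29,5,-0.06,0.075,0.075,-0.5],[-16,-34,5,-0.07,0.09,0.09,-0.5],[-18,-38,6,-0.075,0.1,0.1,-0.5],[-20,-42,7,-0.075,0.105,0.105,-0.5],[-20,-42,7,-0.075,0.105,0.105,-0.5]]'
python3 - <<'E'
from h import *
np.set_printoptions(precision=3,suppress=True)
o,p,R=cur();print(p,o['qpos'],R.as_matrix()[:,0])
for psi in(20,40): go([.466,-.02,.36],final_R(psi,grasp_R(np.radians(26.5))))
E
```

```text
t: 9.07
position: [0.4649, 0.1379, 0.3471]
tool_rot: [-0.493, -0.518, -0.288, 0.636]
contact_force: [-0.0, 0.5, -0.6]
gripper_width: 0.0438
[0.465 0.138 0.347] [-0.989  0.143  0.498  1.755  0.241  1.406 -0.929] [ 0.024 -0.329 -0.944]
t 9.07 turn [ -6.  -45.9  -6.1] shift [0.04  0.058 0.142] F [-0.   0.5 -0.6] w 0.0438
t 9.07 turn [-21.5 -44.    7.3] shift [0.04  0.058 0.142] F [-0.   0.5 -0.6] w 0.0438
```

```bash
python3 -m handwheel '[[-2,-4,1,0.004,0.006,0.014,-0.5],[-4,-9,1,0.008,0.012,0.03,-0.5],[-7,-14,2,0.012,0.018,0.045,-0.5],[-9,-19,3,0.016,0.024,0.06,-0.5],[-12,-24,4,0.02,0.03,0.075,-0.5],[-14,-29,5,0.025,0.036,0.09,-0.5],[-17,-34,6,0.03,0.043,0.105,-0.5],[-19,-39,7,0.035,0.05,0.125,-0.5],[-21.5,-44,7.3,0.04,0.058,0.142,-0.5],[-21.5,-44,7.3,0.04,0.058,0.142,-0.5],[-21.5,-44,7.3,0.04,0.058,0.142,-0.5]]'
python3 - <<'E'
from h import *
np.set_printoptions(precision=3,suppress=True)
o,p,R=cur();print(p,o['qpos'],R.as_matrix()[:,0],o['joint_velocities'])
F0=grasp_R(np.radians(26.5))
go([.466,-.02,.36],final_R(40,F0))
XPl=F0.inv().apply(XP);ZPl=F0.inv().apply([0,0,1]);print('plate x now',R.apply(XPl),'z',R.apply(ZPl))
s,t=vision.get_image('scene'),vision.get_image('top')
cv2.imwrite('pics/s5.png',cv2.resize(s[80:260,150:390],(800,600),interpolation=2)[:,:,::-1]);cv2.imwrite('pics/t5.png',t[:,:,::-1])
E
```

```text
t: 10.45
position: [0.4663, -0.0201, 0.3608]
tool_rot: [-0.688, -0.165, -0.162, 0.688]
contact_force: [0.5, -0.1, -0.6]
gripper_width: 0.0439
[ 0.466 -0.02   0.361] [-1.005  0.328  0.529  1.893  0.777  1.595 -0.703] [ 0.    -0.893 -0.45 ] [-0.004 -0.003 -0.001 -0.006  0.008  0.004  0.002]
t 10.45 turn [-0.2 -0.2 -0. ] shift [ 0.    -0.    -0.001] F [ 0.5 -0.1 -0.6] w 0.0439
plate x now [-0.004 -0.004  1.   ] z [0.001 1.    0.004]
```

View pics/s5.png

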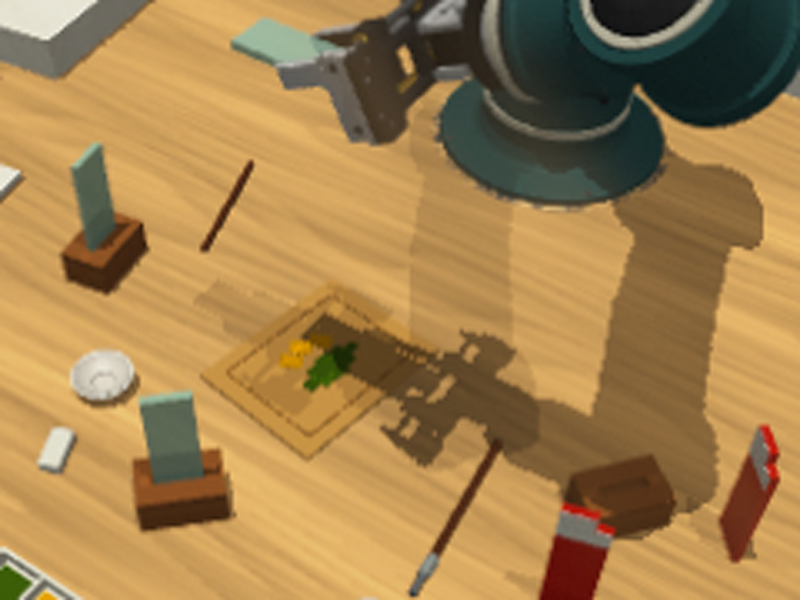

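View pics/t5.png

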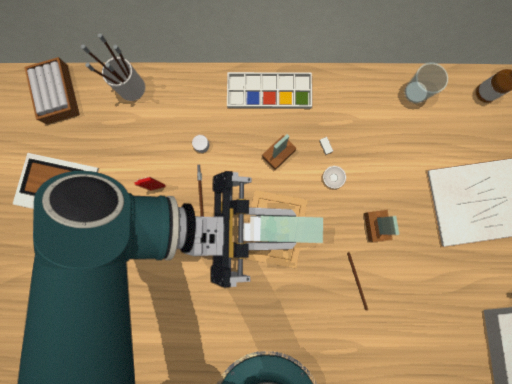

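```bash
python3 - <<'E'
from h import *
t=cv2.imread('pics/t5.png');cv2.imwrite('pics/t5c.png',cv2.resize(t[195:265,235:335],(800,560),interpolation=2))
a=onz('top',(323,229.5),.36);print('clear end',a,'-> mid',a+[0,.07,0])
print(onz('top',(275.6,229.5),.004))
E
```

```text
clear end [ 0.46616321 -0.08904456  0.36      ] -> mid [ 0.46616321 -0.01904456  0.36      ]
[ 0.46495151 -0.02180479  0.004     ]
```

View pics/t5c.png

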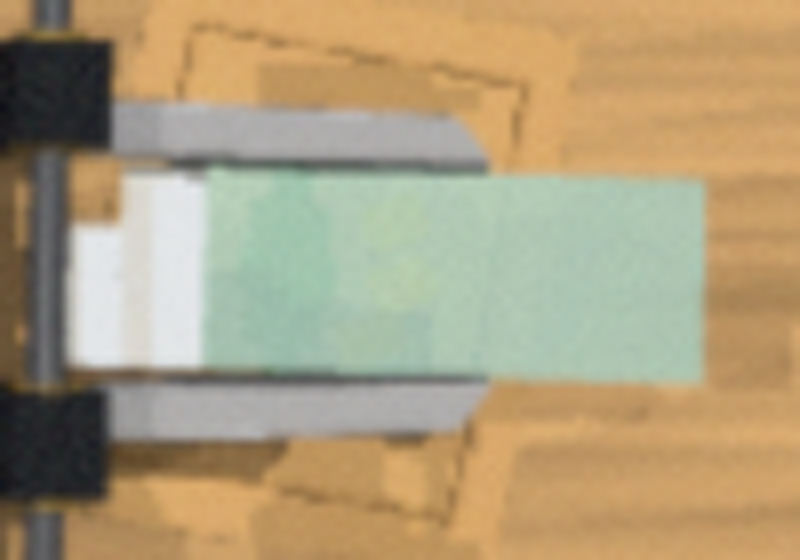

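The enlarged view shows the white frosted label facing up, with the notch at its upper left. The plate's centre is about 3 mm from the middle of the sheet, and the other two plates are still standing at (280,150) and (381,226) in the top view. I'm handing the job in.

```bash
python3 -m handwheel '[[0,0,0,0,0,0,-0.5],[0,0,0,0,0,0,-0.5],[0,0,0,0,0,0,-0.5]]'; python3 -c "
from cell import ticket
print(ticket.job_done())"
```

```text
t: 10.92
position: [0.4663, -0.0206, 0.361]
tool_rot: [-0.688, -0.163, -0.161, 0.688]
contact_force: [0.1, -0.3, -1.0]
gripper_width: 0.0433
the job is handed in; nothing more can be done
None
```

I took the notched plate out of its stand and handed the job in at about 10.9 s, with the plate still held label up over the painted sheet. The notched plate was the one at (340,218) in the scene view and (150,228) in the top view. I gripped it across its long edges on the clear part at 40 N, lifted it straight up, tilted it flat and carried it over.

Last checks:
- **Label:** the final picture shows the white frosted face up, and the arm pose puts it within about 1° of level.
- **Position:** the plate's centre measured about 3 mm from the middle of the sheet, about 0.36 m above the table.
- **Grip:** the fingers read 43.3 mm on a 44 mm plate, drifting down from 44.1 mm at the first contact. The arm was still just before hand-in.
- **Other plates:** both look unmoved in the pictures. I did not measure their positions in mm.
- **Fingers and frosting:** from above the fingers run close alongside the frosted edge. They were tilted 26° away from it when gripping, but I had no sensor reading to confirm they never touched it.

No check failed. One joint reached its limit on the way in, so I gripped at a 26° tilt instead of the planned 30°.

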